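# Close the oil port and hold the gearbox cover over its screw holes

### The job

Two loose covers of the green skiving machine lie on the bench. Push the round orange cap fully home in the machine's round oil port and let go of it; then take the aluminium cover by its black handle and hold it level about a centimetre above the machine's open gearbox, its three holes lined up over the three threaded holes, without ever letting the cover touch the machine. Finish while holding it there, keeping still so that I can start the screws, and leave the dye jar, the screwdriver and the screw dish alone.

Things in the scene. Friction and masses are not known exactly. Their poses are not given: they have to be found in the camera images.
- machine: Green cast gearbox, bolted down, 170 (x) x 250 (y) x 80 mm high, flat top. Origin: centre of its underside; z up; yaw within 0.3 rad. In its top an opening 80 x 70 mm with gears, centred at y -45 mm, three threaded holes around it, and a round oil port centred at y +85 mm. A feed roller reaches out to x +130 mm (57 mm high), a pulley to y +155 mm (68 mm high)
- port (a point): Centre of the mouth of the round oil port, level with the machine's top (80 mm above the bench); hole 40 mm across with a bright steel rim, 35 mm deep. Axes as the machine's
- thread0 (a point): Mouth of threaded hole 0 (8 mm, dark, in a bright steel insert 20 mm across) in the machine's top, 80 mm above the bench; axes as the machine's. With the opening's centre as zero it lies at x -60, y +36 mm
- thread1 (a point): Mouth of threaded hole 1, as hole 0, at x -60, y -36 mm from the opening's centre
- thread2 (a point): Mouth of threaded hole 2, as hole 0, at x +60, y 0 mm from the opening's centre
- cover: Loose aluminium plate, 150 (x) x 100 (y) x 6 mm, about 0.3 kg, flat on the bench, yaw within 0.7 rad; three 12 mm through holes, two at its -x end, one at +x: fits one way round. Origin: centre of the underside; z up. Black bridge handle along its x: bar 94 mm long, 14 mm wide (y), 28 to 48 mm above the underside, on two posts, 80 mm apart
- handle (a point): Centre of the handle bar, 38 mm above the cover's underside, over the plate's centre
- hole0 (a point): Centre of the cover's hole 0 at its underside, x -60, y +36 mm in the cover's frame; belongs over threaded hole 0
- hole1 (a point): Hole 1 at the underside, x -60, y -36 mm in the cover's frame; belongs over threaded hole 1
- hole2 (a point): Hole 2 at the underside, x +60, y 0 mm in the cover's frame; belongs over threaded hole 2
- cap: Loose oil cap, about 0.12 kg, standing upright on its steel spigot. From below: spigot 34 mm across and 12 mm high with a chamfered foot, orange disc 56 mm across and 6 mm thick, orange round knob 24 mm across and 30 mm high (48 mm in all). Origin: centre of the spigot's foot; z up
- cap_flange (a point): Centre of the underside of the cap's disc, 12 mm above its foot; it rests on the port's rim when the cap is fully home
- cap_knob (a point): Centre of the cap's knob, 33 mm above the cap's foot, 21 mm above the underside of the disc
- dye_jar: Bystander: closed amber jar with a white cap, 56 mm across, 85 mm high, origin under its centre
- screwdriver: Bystander: red-handled screwdriver, about 0.2 m long, lying on the bench beyond the covers, origin near its middle
- screw_dish: Bystander: small white bowl, 70 mm across, 25 mm high, beyond the covers, origin under its centre
Not all that is in view belongs to the job. Of the things that look like the cover, take the one that is farthest to the robot's left at the start. Leave any blue or purple look-alike of the cap alone.

How it is judged (in metres and radians):
On the way, in this order (a step that is already met when the one before it is completed fails the run):
1. the round cap sits fully home in the oil port and is let go, the cover still on the bench (horizontal distance between cap_flange and port below 0.005 m and z of cap_flange in the frame of port below 0.003 m and angle between cap's own z axis and vertical below 0.08 rad and contact force between the fingers and cap below 0.1 N and height (world z) of cover below 0.03 m), for 0.2 s.
2. the cover is lifted off the bench (height (world z) of cover above 0.05 m), for 0.1 s.
At the end, for the whole second after the job is handed in: The cap is home in the port (disc within 3 mm of the rim, upright within 0.08 rad), let go. The gripper holds the cover still, touching neither machine nor cap, every hole of the cover within 4 mm sideways of its threaded hole and 4 to 20 mm above it (horizontal distance between cap_flange and port below 0.005 m and z of cap_flange in the frame of port below 0.003 m and angle between cap's own z axis and vertical below 0.08 rad and contact force between anything else and cap above 0.2 N and contact force between each of the fingers, cover and cap below 0.1 N and horizontal distance between hole0 and thread0 below 0.004 m and z of hole0 in the frame of thread0 between 0.004 and 0.02 m and horizontal distance between hole1 and thread1 below 0.004 m and z of hole1 in the frame of thread1 between 0.004 and 0.02 m and horizontal distance between hole2 and thread2 below 0.004 m and z of hole2 in the frame of thread2 between 0.004 and 0.02 m and contact force between the fingers and cover above 2 N and contact force between cover and machine below 0.1 N and linear speed of cover below 0.02 m/s and angular speed of cover below 0.15 rad/s); the arm keeps its last pose, push and grip.
It fails at once if the cover touches the machine (contact force between cover and machine above 1 N).
It fails at once if the jar of dye is pushed more than 20 mm (distance of dye_jar from where it was at the start of the episode above 0.02 m).
It fails at once if the screwdriver is pushed more than 20 mm (distance of screwdriver from where it was at the start of the episode above 0.02 m).
It fails at once if the screw dish is pushed more than 20 mm (distance of screw_dish from where it was at the start of the episode above 0.02 m).
It also fails if it takes over 50 s, if anything falls off the work surface, if the arm or the gripper's body presses on something with over 40 N, if the wrist force passes 120 N, or if a joint passes its speed limit or range.

### The arm

A 6-joint arm with a two-finger parallel gripper is mounted at the origin on the work surface. World frame = base frame: x ahead of the robot, y to its left, z up, the work surface at z = 0. Lengths are in mm, angles in degrees, forces in N, time in s.
With the tool pointing down it reaches from about 350 to 875 mm from the base axis. Payload 4.2 kg.
Tool frame: the origin (TCP) lies on the centre line of the jaws, within the pads' length; the fingertips stand 8 mm ahead of it and the grasp point (between the pads) lies 11 mm behind it; z points along the fingers, y is the line along which they close (so a half turn about z gives the same grasp; the last joint's range is limited). The gripper opens to 85 mm and grips with 20 to 120 N. Pads are 22 mm wide; open, the fingers measure 114 mm over their backs; the gripper's body (76 mm by 85 mm) begins 54 mm behind the grasp point. The pads swing forward as they close: fully open they stand 13 mm farther back than shut.
Start: joints at [90.046, 22.042, 0.453, 0, -68.411, -14.817], TCP at [159.314, 604.333, 239.312] pointing down, gripper open.
Joint ranges: [-179.83, 179.83], [-69.29, 118.12], [-61.27, 80.66], [-181.25, 117.63], [-171.15, -9.14], [-177.46, 177.46]. Speed limits (degrees/s): [159.86, 159.86, 180, 180, 180, 180].

### API

Orientations are given as a 3x3 rotation matrix whose columns are the frame's x, y, z axes.
In Python, from plant import get_obs, get_image, get_calibration, sign_off, find_in gives the robot as it stands.
- The arm moves only by the shell command python3 -m crank 'ROWS' [FORCE]. ROWS is a JSON object whose one key "steps" holds a list of rows, each a list of 7 numbers: the turn, a rotation vector about the tool's x, y, z in degrees, then the shift along the tool's x, y, z in units of 40 mm (1.0 is 40 mm), then the opening, from 0 (shut) to 1 (fully open). A call has 1 to 5 rows; each row shifts and turns the commanded pose from where the row before left it, along the tool's axes as they then stand; what a row does not reach is not made up. A row lasts 1/12 s, in which the tool goes at most 41.7 mm and 7.16 degrees, less where a joint would pass 70% of its speed; a pose out of reach is approached as far as the arm can. A call is refused whole if a number of a shift passes 1 or a number of a turn 7.16, either way. A call with a gripper value outside its range is refused whole. The fingers move at their own pace and stop on an object; FORCE is the grip in N (left out, the last holds). Time passes only in rows, so rows that do not move let the fingers close. It gives the time, the measured TCP pose, the force, the opening and the grip force at its end, in the units of the state.
- get_obs(): the state, without advancing time (a new reading comes with each control period).
- get_image(name): name is "scene" or "top" or "wrist"; returns (picture, depth): 480x640x3 uint8, red, green, blue; 480x640 float32, mm along the optical axis (not along the pixel's ray), 0 where there is no reading.
- get_calibration(name): a dict with "fx", "fy", "cx", "cy" (pixels), "T" (4x4, takes a point from camera to world coordinates); the wrist camera has in their place "hand_eye" (4x4, takes a point from camera to tool coordinates, whose origin is the TCP and whose axes are the flange's). Camera axes: x right, y down, z forward; pixel columns grow to the right and rows downward; lengths in mm; the calibration is good to about 2 mm. A picture is of the moment at which its call begins: read the wrist's pose just before it. get_calibration takes no time and is no camera call.
- sign_off(): hands the job in; it is judged then, once.
Trained networks look in the newest picture that a camera, given by its name, has taken for a name from the list of things; names that differ only in an ending like _2 or _b are one class to them, and where a whole thing is asked for, a point or a joint stands for the part that bears it (a point fixed in the world has none). Each returns a list of dicts, best first, with "confidence" (0 to 1); they miss things now and then, are a little off and sometimes report something else, mostly with a low value. They report only what shows in the picture. A call takes as long as a camera call. They do not tell look-alikes from the thing itself.
- find_in(camera, label): "box" ([centre column, centre row, width, height] in pixels, round what is visible of it).
The state is a dict: "clock": time; "joint_pos": joint angles; "qd": joint speeds; "joint_efforts": joint torques, N m; "ee_pos": TCP position; "tool_rot": TCP orientation; "contact_force": force on the tool from outside, world axes, zero at the start; "ft_torque": the same for the moment, N m; "width": finger opening in mm; "gripper_force": force on a finger pad.
Only numpy, scipy, OpenCV 4.12 (cv2) and the standard library are available. Lean on these libraries where they do the work, as an engineer would, in place of code of your own. Each camera call takes 0.05 s, during which the arm holds its last target. There are 200 camera calls.

## Working session

There is one attempt and no reset: what is moved stays moved. The work goes in short steps, Python scripts to look and compute and a shell command to move; the robot and the scene stay as the last step left them, time stands still between calls to the robot, and variables do not carry over. Pictures are saved under pics/ and viewed, at most 10 in all, crops included, and the job is handed in when it is done.

```bash
mkdir -p pics && ls && cat > h.py <<'E'
import numpy as np, cv2
from plant import get_obs, get_image, get_calibration, sign_off, find_in
def save(n,im): cv2.imwrite('pics/'+n+'.png', cv2.cvtColor(im,cv2.COLOR_RGB2BGR))
def world(cam,d,obs=None):
    c=get_calibration(cam)
    if cam=='wrist':
        T=np.eye(4);T[:3,:3]=np.array(obs['tool_rot']).reshape(3,3);T[:3,3]=obs['ee_pos'];T=T@np.array(c['hand_eye'])
    else: T=np.array(c['T'])
    v,u=np.mgrid[:480,:640]
    P=np.stack([(u-c['cx'])/c['fx']*d,(v-c['cy'])/c['fy']*d,d,np.ones_like(d)],-1)
    W=(P@T.T)[...,:3]; W[d<=0]=np.nan
    return W
E
python3 - <<'E'
from h import *
o=get_obs();print(o)
im,d=get_image('top');save('top0',im);np.savez('top0.npz',im=im,d=d)
W=world('top',d);np.save('top0W.npy',W)
for l in ['machine','port','cover','handle','cap','dye_jar','screwdriver','screw_dish']:
    for r in find_in('top',l)[:4]:
        c,rr=int(r['box'][0]),int(r['box'][1]);print(l,round(r['confidence'],2),np.round(r['box'],0),np.round(W[rr,c],0))
E
```

```text
pics
{'clock': 0.0, 'joint_pos': array([ 9.00473162e+01,  2.20927672e+01,  3.77981425e-01, -2.83002792e-02,
       -6.84119267e+01, -1.48160890e+01]), 'qd': array([ 0.06857453, -0.01014741,  0.09571451, -0.05307165, -0.04258955,
       -0.06254511]), 'joint_efforts': array([ 3.23760260e-04, -3.92289948e+01,  1.88407123e+01,  4.18621391e+00,
       -4.52692577e-03,  1.71548301e-06]), 'ee_pos': array([159.16835393, 603.79264615, 238.18994498]), 'tool_rot': array([[ 9.66916023e-01, -2.55094484e-01, -4.57458689e-04],
       [-2.55094865e-01, -9.66913500e-01, -2.21188400e-03],
       [ 1.21916427e-04,  2.25540144e-03, -9.99997449e-01]]), 'contact_force': array([-0.4174477 , -0.53311043, -0.23182957]), 'ft_torque': array([ 0.00771475,  0.00876476, -0.00113429]), 'gripper_force': 0.0, 'width': 85.39354481554057}
machine 0.63 [186. 243. 143. 108.] [527. 206.  82.]
port 0.85 [186. 241. 146. 112.] [533. 206.  83.]
cover 0.85 [496. 370.  60.  82.] [ 319. -459.   13.]
cover 0.79 [381. 343.  79.  78.] [ 353. -212.   50.]
cover 0.69 [350. 249.  48.  71.] [ 547. -136.   45.]
cover 0.65 [438. 278.  28.  25.] [ 499. -325.   38.]
handle 0.88 [383. 345.  80.  71.] [ 349. -216.   52.]
handle 0.66 [350. 247.  46.  68.] [ 551. -136.   47.]
handle 0.65 [499. 370.  58.  76.] [ 316. -455.   48.]
cap 0.98 [401. 246.  23.  27.] [ 564. -244.   34.]
cap 0.88 [441. 275.  25.  25.] [ 504. -328.   50.]
cap 0.82 [489. 291.  27.  29.] [ 480. -433.   48.]
cap 0.47 [187. 240. 137. 104.] [533. 204.  82.]
dye_jar 0.7 [312. 149.  24.  30.] [752. -40.  83.]
screwdriver 0.69 [439. 177.   6.  91.] [ 732. -322.   24.]
screwdriver 0.27 [188. 240. 143. 107.] [533. 202.  82.]
screw_dish 0.63 [364. 174.  30.  28.] [ 731. -156.    6.]
```

View pics/top0.png

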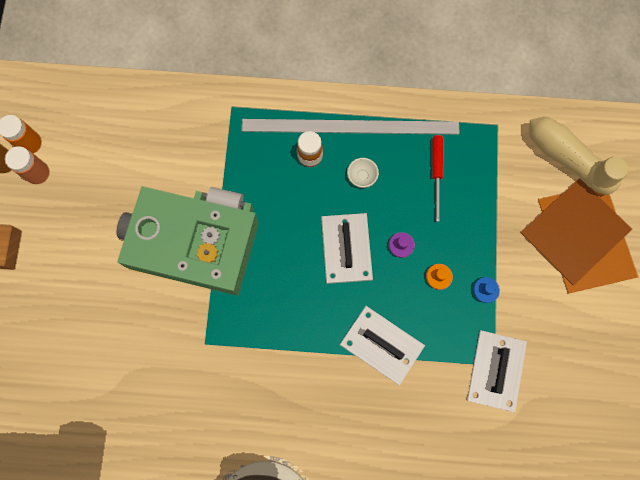

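The top view shows three covers: (347,248), (383,345) and (497,370). World +y (the robot's left) is image left, so the one at (347,248), y≈-136, is the cover to take. Of the caps, purple is at (402,244), orange at (439,277) and blue at (487,290). The orange one is the one to take. I'll confirm both in one crop and measure coarsely.

```bash
python3 - <<'E'
from h import *
z=np.load('top0.npz');im=z['im'];W=np.load('top0W.npy')
save('crop0',cv2.resize(im[180:400,310:530],(600,600),interpolation=cv2.INTER_CUBIC))
hsv=cv2.cvtColor(im,cv2.COLOR_RGB2HSV).astype(int);H,S,V=hsv[...,0],hsv[...,1],hsv[...,2]
v,u=np.mgrid[:480,:640]
m=(abs(u-439)<18)&(abs(v-277)<18)&(H<25)&(S>150)&(V>100)
k=m&(W[...,2]>42);f=m&(W[...,2]<26)
for n,q in(('knob',k),('cap all',m)):print(n,q.sum(),np.round([ (np.nanmin(W[q][:,i])+np.nanmax(W[q][:,i]))/2 for i in range(3)],1),np.round(np.nanmedian(W[q],0),1))
c=(u>318)&(u<378)&(v>208)&(v<288)&(S<40)&(V>150)
pts=W[c];pts=pts[~np.isnan(pts[:,0])];print('cover',cv2.minAreaRect(pts[:,:2].astype(np.float32)),np.median(pts[:,2]))
b=(u>318)&(u<378)&(v>208)&(v<288)&(W[...,2]>42)
pts=W[b];print('bar',cv2.minAreaRect(pts[:,:2].astype(np.float32)),np.median(pts[:,2]))
g=(u<270)&(u>100)&(v>170)&(v<310)&(abs(W[...,2]-80)<6)&(H>40)&(H<75)&(S>60)
pts=W[g];print('machine',cv2.minAreaRect(pts[:,:2].astype(np.float32)),np.median(pts[:,2]))
for n,(a,bb) in dict(t2=(215,215),t0=(182,266),t1=(216,274),port=(147,228)).items():print(n,np.round(W[bb,a],1))
print('cal',get_calibration('wrist'))
E
```

```text
knob 102 [ 507.4 -332.5   48.5] [ 506.6 -332.6   49.2]
cap all 527 [ 507.6 -333.1   24.9] [ 504.7 -329.2   19.8]
cover ((559.0721435546875, -129.40377807617188), (152.21875, 101.11746978759766), 8.470894813537598) 6.955957615004536
bar ((558.8949584960938, -129.8496551513672), (95.15614318847656, 14.270429611206055), 8.453289985656738) 48.691646017935454
machine ((540.2130737304688, 206.36802673339844), (252.52395629882812, 171.09129333496094), 80.5029067993164) 80.70272673508384
t2 [590.6 151.9  83.2]
t0 [477.8 208.   81.3]
t1 [466.1 136.1  82.5]
port [560.  300.3  49.9]
cal {'fx': 340.8984671161174, 'fy': 340.8984671161174, 'cx': 327.7509187122901, 'cy': 241.44779365227228, 'hand_eye': array([[ 6.55819530e-04, -9.53648610e-01, -3.00921747e-01,
         7.75168131e+01],
       [ 9.99999771e-01,  5.74967232e-04,  3.57244626e-04,
         1.32836045e-01],
       [-1.67665697e-04, -3.00921913e-01,  9.53648769e-01,
        -1.35657947e+02],
       [ 0.00000000e+00,  0.00000000e+00,  0.00000000e+00,
         1.00000000e+00]])}
```

View pics/crop0.png

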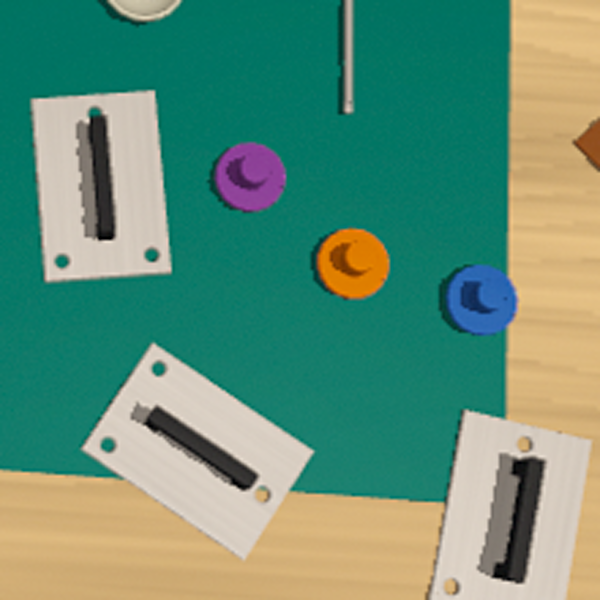

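The crop confirms it: the leftmost cover is whole, with its single hole up at +x, and the orange cap lies between the purple and blue ones. I'll move over the machine on the way and refine with the wrist camera.

```bash
python3 -m crank '{"steps":[[0,0,0,0.84,0.5,0,1],[0,0,0,0.84,0.5,0,1],[0,0,0,0.84,0.5,0,1],[0,0,0,0.84,0.5,0,1],[0,0,0,0.84,0.5,0,1]]}' 40 && python3 -m crank '{"steps":[[0,0,0,0.84,0.5,0,1],[0,0,0,0.84,0.5,0,1],[0,0,0,0.84,0.5,0,1],[0,0,0,0.84,0.5,0,1],[0,0,0,0.84,0.5,0,1]]}' && python3 -m crank '{"steps":[[0,0,0,0.84,0.5,0,1],[0,0,0,0.84,0.5,0,1],[0,0,0,0.84,0.5,0,1],[0,0,0,0.84,0.5,0,1],[0,0,0,0,0,0,1]]}' && python3 -m crank '{"steps":[[0,0,0,0,0,0,1],[0,0,0,0,0,0,1]]}'
cat >> h.py <<'E'
def look(name):
    o=get_obs();im,d=get_image('wrist');save(name,im);W=world('wrist',d,o);np.savez(name+'.npz',im=im,d=d,W=W);return o,im,d,W
def go(p,yaw,o=None):
    """tool-axis shift (units of 40 mm) and turn about tool z (deg) to TCP p with tool-x yaw (deg)"""
    o=o or get_obs();R=np.array(o['tool_rot']).reshape(3,3)
    s=R.T@(np.array(p)-o['ee_pos'])/40
    y=np.degrees(np.arctan2(R[1,0],R[0,0]));print('pos',np.round(o['ee_pos'],1),'yaw',round(y,2),'tilt',np.round(R[:2,2],4),'shift',np.round(s,3),'turn z',round(-(yaw-y),2))
E
python3 - <<'E'
from h import *
o,im,d,W=look('w1');print(o['ee_pos'],o['clock'])
hsv=cv2.cvtColor(im,cv2.COLOR_RGB2HSV).astype(int);H,S=hsv[...,0],hsv[...,1]
g=(abs(W[...,2]-80)<5)&(H>40)&(H<75)&(S>60)
pts=W[g];print('machine',cv2.minAreaRect(pts[:,:2].astype(np.float32)),np.median(pts[:,2]))
E
```

```text
clock: 0.87
ee_pos: [297.1, 463.4, 239.5]
tool_rot: [[0.967, -0.254, 0.0], [-0.254, -0.967, 0.0], [0.0, -0.0, -1.0]]
contact_force: [1.2, -0.1, 0.6]
width: 85.4
gripper_force: 0.0
clock: 1.28
ee_pos: [434.2, 323.8, 239.7]
tool_rot: [[0.967, -0.255, 0.0], [-0.255, -0.967, 0.001], [0.0, -0.001, -1.0]]
contact_force: [-0.2, 1.0, -0.3]
width: 85.7
gripper_force: 0.0
clock: 1.7
ee_pos: [546.3, 209.3, 239.0]
tool_rot: [[0.965, -0.261, 0.001], [-0.261, -0.965, -0.001], [0.001, 0.001, -1.0]]
contact_force: [-0.3, 0.8, 0.5]
width: 85.4
gripper_force: 0.0
clock: 1.87
ee_pos: [542.7, 213.5, 239.2]
tool_rot: [[0.967, -0.256, -0.0], [-0.256, -0.967, -0.0], [-0.0, 0.0, -1.0]]
contact_force: [-0.1, 0.4, 0.1]
width: 85.4
gripper_force: 0.0
[542.66068089 213.48514767 239.1512301 ] 1.8667
machine ((538.3732299804688, 206.37576293945312), (250.59877014160156, 170.7922821044922), 80.49951171875) 81.0925845673923
```

View pics/w1.png

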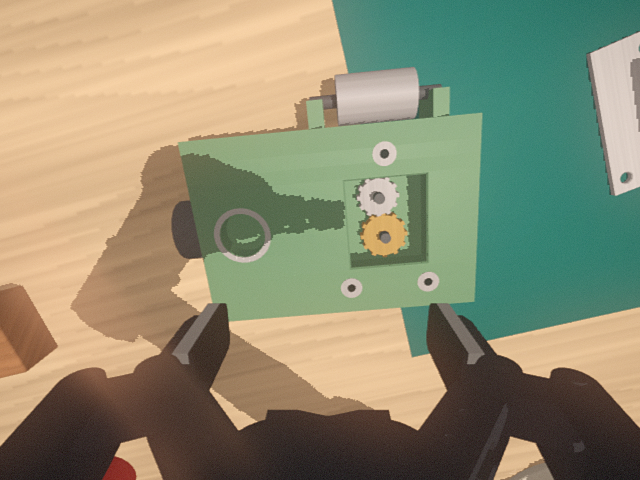

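The wrist view shows the port at (243,236), with thread2 at (384,154), thread0 at (351,288) and thread1 at (428,282). I'll refine by blob centroids cast onto the z=80 plane.

```bash
cat >> h.py <<'E'
def ray(cam,uv,z,o=None):
    c=get_calibration(cam)
    if cam=='wrist':
        T=np.eye(4);T[:3,:3]=np.array(o['tool_rot']).reshape(3,3);T[:3,3]=o['ee_pos'];T=T@np.array(c['hand_eye'])
    else: T=np.array(c['T'])
    r=T[:3,:3]@np.array([(uv[0]-c['cx'])/c['fx'],(uv[1]-c['cy'])/c['fy'],1]);return T[:3,3]+r*(z-T[2,3])/r[2]
def fit2d(local,meas):
    """rigid 2D fit: yaw, offset, residuals"""
    L=np.array(local,float);M=np.array(meas)[:,:2];a,b=L-L.mean(0),M-M.mean(0)
    y=np.arctan2((a[:,0]*b[:,1]-a[:,1]*b[:,0]).sum(),(a*b).sum());R=np.array([[np.cos(y),-np.sin(y)],[np.sin(y),np.cos(y)]])
    t=M.mean(0)-R@L.mean(0);return np.degrees(y),t,np.round(M-(L@R.T+t),1)
def insert(im,u,v,r=16):
    p=im[v-r:v+r+1,u-r:u+r+1].astype(int);m=((p.max(2)-p.min(2)<35)&(p.max(2)>120)).astype(np.uint8)
    c=max(cv2.findContours(m,cv2.RETR_EXTERNAL,cv2.CHAIN_APPROX_NONE)[0],key=cv2.contourArea)
    e=cv2.fitEllipse(cv2.convexHull(c));return np.array(e[0])+[u-r,v-r],e[1]
LOC=dict(t0=(-60,-9),t1=(-60,-81),t2=(60,-45),port=(0,85))
E
python3 - <<'E'
from h import *
o=get_obs()
z=np.load('w1.npz');im=z['im'];W=z['W']
print(np.round([W[120,300],W[300,390],W[200,300]],1))
P={}
for n,(u,v,r) in dict(t0=(351,288,16),t1=(428,282,16),t2=(384,154,16)).items():
    uv,ax=insert(im,u,v,r);P[n]=ray('wrist',uv,80,o);print(n,uv,ax,np.round(P[n],1))
# port rim: grey pixels
p=im[195:280,200:286].astype(int);m=((p.max(2)-p.min(2)<30)&(p.max(2)>70)).astype(np.uint8)
c=np.argwhere(m)[:,::-1].astype(np.float32);h=cv2.convexHull(c);e=cv2.fitEllipse(h);print('port',e)
P['port']=ray('wrist',np.array(e[0])+[200,195],80,o);print(P['port'])
print(fit2d(list(LOC.values()),[P[k] for k in LOC]))
t=np.load('top0.npz')['im'];Q={}
for n,(u,v) in dict(t0=(182,266),t1=(216,274),t2=(215,215)).items():
    uv,ax=insert(t,u,v,8);Q[n]=ray('top',uv,80);print('top',n,uv,ax,np.round(Q[n],1))
print(fit2d([LOC[k] for k in Q],[Q[k] for k in Q]))
go([500,-325,150],-14.8)
E
```

```text
[[ 6.381e+02  2.178e+02 -4.000e-01]
 [ 4.557e+02  1.745e+02  8.050e+01]
 [ 5.705e+02  2.309e+02  8.050e+01]]
t0 [351.12375259 287.51660824] (19.866422653198242, 22.01152801513672) [477.2 208.   80. ]
t1 [427.83983326 281.13151741] (19.787992477416992, 22.69031524658203) [465.3 136.6  80. ]
t2 [384.13978958 153.15530109] (24.79048728942871, 25.874223709106445) [590.3 152.4  80. ]
port ((37.56269073486328, 24.806720733642578), (86.02816772460938, 105.72433471679688), 64.18768310546875)
[567.04741676 290.2865096   80.        ]
(np.float64(-12.636274562960013), array([542.34297769, 205.71976112]), array([[-4.6, -2.1],
       [-0.8, -3.2],
       [-0.8,  3.7],
       [ 6.1,  1.6]]))
top t0 [182.         265.36681795] (9.37008285522461, 9.869080543518066) [479.4 208.5  80. ]
top t1 [215.62156057 273.51696301] (9.47020149230957, 9.791786193847656) [467.5 137.5  80. ]
top t2 [214.69615459 214.80390978] (9.268668174743652, 9.585672378540039) [591.8 153.2  80. ]
(np.float64(-9.49099662259652), array([540.02990522, 207.47123371]), array([[-0., -0.],
       [-0.,  0.],
       [ 0.,  0.]]))
pos [542.3 214.1 239.3] yaw -14.74 tilt [-0.0002  0.0001] shift [ 2.406 13.303  2.231] turn z 0.06
```

```bash
python3 -m crank '{"steps":[[0,0,0,0.17,0.95,0.15,1],[0,0,0,0.17,0.95,0.15,1],[0,0,0,0.17,0.95,0.15,1],[0,0,0,0.17,0.95,0.15,1],[0,0,0,0.17,0.95,0.15,1]]}' && python3 -m crank '{"steps":[[0,0,0,0.17,0.95,0.15,1],[0,0,0,0.17,0.95,0.15,1],[0,0,0,0.17,0.95,0.15,1],[0,0,0,0.17,0.95,0.15,1],[0,0,0,0.17,0.95,0.15,1]]}' >/dev/null && python3 -m crank '{"steps":[[0,0,0,0.17,0.95,0.15,0.7],[0,0,0,0.17,0.95,0.15,0.7],[0,0,0,0.17,0.95,0.15,0.7],[0,0,0,0.17,0.95,0.15,0.7],[0,0,0,0,0,0,0.7]]}' >/dev/null && python3 -m crank '{"steps":[[0,0,0,0,0,0,0.7],[0,0,0,0,0,0,0.7],[0,0,0,0,0,0,0.7]]}'
python3 - <<'E'
from h import *
o,im,d,W=look('w2')
hsv=cv2.cvtColor(im,cv2.COLOR_RGB2HSV).astype(int);H,S,V=hsv[...,0],hsv[...,1],hsv[...,2]
near=np.hypot(W[...,0]-507,W[...,1]+332)<50
m=near&(H>8)&(H<22)&(S>180)&(W[...,2]>5)
for n,q in(('knob top',m&(W[...,2]>44)),('disc',m&(W[...,2]<24))):
    c,r=cv2.minEnclosingCircle(W[q][:,:2].astype(np.float32));print(n,q.sum(),np.round(c,1),r,np.round(np.median(W[q],0),1))
    qq=np.argwhere(q);print(qq.min(0),qq.max(0))
E
```

```text
clock: 2.33
ee_pos: [526.3, 21.3, 209.6]
tool_rot: [[0.968, -0.251, 0.001], [-0.251, -0.968, 0.0], [0.001, -0.001, -1.0]]
contact_force: [1.5, 0.2, 0.7]
width: 85.4
gripper_force: 0.0
clock: 3.42
ee_pos: [499.9, -323.4, 155.8]
tool_rot: [[0.968, -0.252, 0.001], [-0.252, -0.968, -0.0], [0.001, -0.0, -1.0]]
contact_force: [-0.8, 0.5, 0.1]
width: 60.1
gripper_force: 0.0
knob top 68 [ 506.9 -333.4] 11.611223220825195 [ 507.6 -331.    49. ]
[215 324] [245 349]
disc 76 [ 516.1 -326.1] 24.244998931884766 [ 513.9 -315.4   19.1]
[187 305] [237 344]
```

View pics/w2.png

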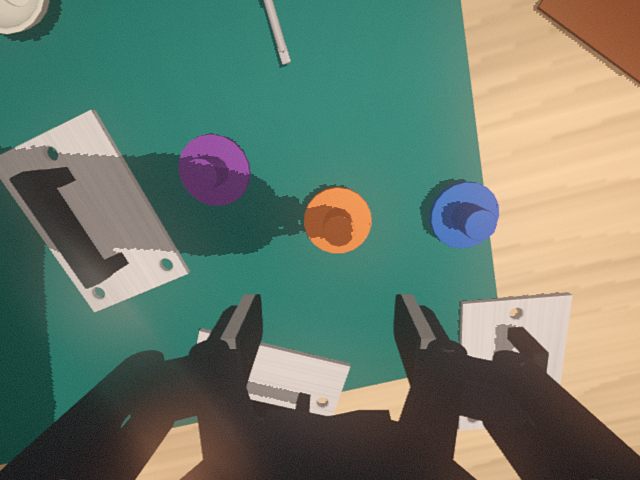

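The orange cap's disc is at (338,220), clear of both fingers. I'll go down over the knob.

```bash
python3 - <<'E'
from h import *
go([506.9,-333.2,30],-14.8)
E
```

```text
pos [ 499.9 -323.3  155.9] yaw -14.61 tilt [ 0.0008 -0.0002] shift [0.228 0.195 3.148] turn z 0.19
```

```bash
python3 -m crank '{"steps":[[0,0,0,0.115,0.1,0.5,0.7],[0,0,0,0.115,0.1,0.6,0.7],[0,0,0,0,0,0.6,0.7],[0,0,0,0,0,0.6,0.7],[0,0,0,0,0,0.5,0.7]]}' && python3 -m crank '{"steps":[[0,0,0,0,0,0.34,0.7],[0,0,0,0,0,0,0.7],[0,0,0,0,0,0,0.7],[0,0,0,0,0,0,0.7]]}' && python3 - <<'E'
from h import *
go([506.9,-333.2,30],-14.8)
E
```

```text
clock: 3.88
ee_pos: [506.4, -333.4, 42.4]
tool_rot: [[0.968, -0.253, -0.0], [-0.253, -0.968, 0.0], [-0.0, -0.0, -1.0]]
contact_force: [-1.0, -0.3, 0.6]
width: 59.8
gripper_force: 0.0
clock: 4.22
ee_pos: [507.4, -334.7, 31.1]
tool_rot: [[0.967, -0.253, 0.002], [-0.253, -0.967, -0.001], [0.002, 0.001, -1.0]]
contact_force: [0.2, 0.0, -0.2]
width: 59.8
gripper_force: 0.0
pos [ 507.4 -334.7   31.1] yaw -14.67 tilt [ 0.0022 -0.0011] shift [-0.021 -0.034  0.028] turn z 0.13
```

```bash
python3 -m crank '{"steps":[[0,0,0,0,0,0,0.15],[0,0,0,0,0,0,0.15],[0,0,0,0,0,0,0.1],[0,0,0,0,0,0,0.1],[0,0,0,0,0,0,0.1]]}' 40 && python3 -m crank '{"steps":[[0,0,0,0,0,0,0.1],[0,0,0,0,0,0,0.1],[0,0,0,0,0,0,0.1],[0,0,0,0,0,-0.3,0.1],[0,0,0,0,0,-0.6,0.1]]}' && python3 -m crank '{"steps":[[0,0,0,0,0,-0.8,0.1],[0,0,0,0,0,-0.8,0.1],[0,0,0,0,0,-0.8,0.1],[0,0,0,0,0,0,0.1]]}' && python3 - <<'E'
from h import *
o=get_obs();print(o['ee_pos'])
o,im,d,W=look('w3')
hsv=cv2.cvtColor(im,cv2.COLOR_RGB2HSV).astype(int);H,S,V=hsv[...,0],hsv[...,1],hsv[...,2]
R=np.array(o['tool_rot']);L=(W-o['ee_pos'])@R
m=(H>5)&(H<22)&(S>150)&(np.abs(L[...,0])<45)&(np.abs(L[...,1])<45)&(np.abs(L[...,2])<45)
p=L[m];print(m.sum(),np.round(np.percentile(p,[0,1,50,99,100],0),1))
q=np.argwhere(m);print(q.min(0),q.max(0))
top=p[(p[:,2]>np.median(p[:,2])-4)&(p[:,2]<np.median(p[:,2])+4)]
print(cv2.minEnclosingCircle(top[:,:2].astype(np.float32)),np.median(top[:,2]))
save('w3c',im[120:470,140:540])
go([555,290,220],-9.5)
E
```

```text
clock: 4.63
ee_pos: [506.7, -335.3, 30.9]
tool_rot: [[0.967, -0.255, 0.002], [-0.255, -0.967, -0.001], [0.002, 0.0, -1.0]]
contact_force: [0.1, 2.3, 5.7]
width: 22.7
gripper_force: 39.2
clock: 5.05
ee_pos: [503.4, -334.1, 63.1]
tool_rot: [[0.967, -0.256, -0.007], [-0.256, -0.967, 0.003], [-0.008, -0.001, -1.0]]
contact_force: [0.5, -0.4, -1.2]
width: 22.8
gripper_force: 39.3
clock: 5.38
ee_pos: [509.4, -337.2, 169.8]
tool_rot: [[0.967, -0.254, 0.012], [-0.254, -0.967, -0.007], [0.014, 0.003, -1.0]]
contact_force: [0.4, -1.2, -1.8]
width: 22.8
gripper_force: 39.3
[ 509.37685378 -337.19373646  169.77614283]
7549 [[-12.1 -27.1 -20. ]
 [-10.  -24.6 -19.2]
 [ 10.   -0.1   9.8]
 [ 26.7  24.5  14.6]
 [ 27.8  27.   17.4]]
[246 271] [364 383]
((1.9970940351486206, -0.05296897888183594), 27.0719051361084) 11.821546337499324
pos [ 507.9 -336.2  166.4] yaw -14.76 tilt [ 0.0082 -0.0035] shift [ -2.839 -15.435  -1.386] turn z -5.26
```

View pics/w3c.png

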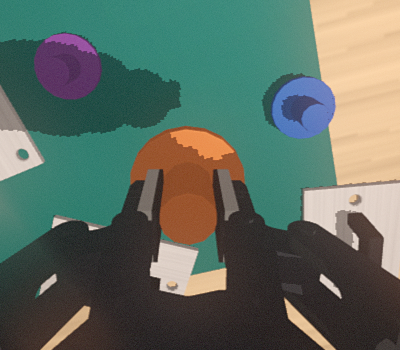

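The cap is gripped centrally and upright: the disc is centred on the tool axis within about 0.5 mm, its underside about 19 mm below the TCP. I'll carry it over the port.

```bash
python3 -m crank '{"steps":[[0,0,0,-0.1,-0.55,-0.1,0.1],[0,0,0,-0.18,-0.94,-0.1,0.1],[0,0,0,-0.18,-0.94,-0.1,0.1],[0,0,0,-0.18,-0.94,-0.1,0.1],[0,0,0,-0.18,-0.94,-0.1,0.1]]}' >/dev/null && python3 -m crank '{"steps":[[0,0,0,-0.18,-0.94,-0.1,0.1],[0,0,0,-0.18,-0.94,-0.1,0.1],[0,0,0,-0.18,-0.94,-0.1,0.1],[0,0,0,-0.18,-0.94,-0.1,0.1],[0,0,0,-0.18,-0.94,-0.1,0.1]]}' && python3 -m crank '{"steps":[[0,0,0,-0.18,-0.94,-0.1,0.1],[0,0,0,-0.18,-0.94,-0.1,0.1],[0,0,0,-0.18,-0.94,-0.1,0.1],[0,0,0,-0.18,-0.94,0,0.1],[0,0,0,-0.18,-0.94,0,0.1]]}' > /dev/null && python3 -m crank '{"steps":[[0,0,0,-0.18,-0.94,0,0.1],[0,0,0,-0.1,-0.55,0,0.1],[0,0,0,0,0,0,0.1],[0,0,0,0,0,0,0.1],[0,0,0,0,0,0,0.1]]}' && python3 - <<'E'
from h import *
go([553.1,290.9,160],-14.8)
E
```

```text
clock: 6.27
ee_pos: [530.2, 32.5, 200.8]
tool_rot: [[0.967, -0.255, -0.003], [-0.255, -0.967, -0.0], [-0.002, 0.001, -1.0]]
contact_force: [1.4, -0.2, -1.3]
width: 22.6
gripper_force: 39.4
clock: 7.1
ee_pos: [548.2, 281.5, 212.5]
tool_rot: [[0.967, -0.255, -0.002], [-0.255, -0.967, -0.002], [-0.002, 0.002, -1.0]]
contact_force: [0.1, -0.1, -0.8]
width: 22.7
gripper_force: 39.5
pos [548.2 281.5 212.5] yaw -14.79 tilt [-0.0025 -0.0018] shift [ 0.062 -0.261  1.311] turn z 0.01
```

```bash
python3 -m crank '{"steps":[[0,0,0,0.06,-0.26,0.4,0.1],[0,0,0,0,0,0.5,0.1],[0,0,0,0,0,0.4,0.1],[0,0,0,0,0,0,0.1],[0,0,0,0,0,0,0.1]]}' >/dev/null; python3 -m crank '{"steps":[[0,0,0,0,0,0,0.1],[0,0,0,0,0,0,0.1]]}'
python3 - <<'E'
from h import *
o,im,d,W=look('w4')
p=[553.1,290.9,0]
go([*p[:2],101],-14.8)
y=np.radians(-9.5);Rm=np.array([[np.cos(y),-np.sin(y)],[np.sin(y),np.cos(y)]])
# predicted pixels of threads
c=get_calibration('wrist');T=np.eye(4);T[:3,:3]=o['tool_rot'];T[:3,3]=o['ee_pos'];T=np.linalg.inv(T@np.array(c['hand_eye']))
P={}
for k,l in LOC.items():
    w=Rm@(np.array(l))+[539.1,207.1];q=T@np.array([*w,80,1]);u,v=c['fx']*q[0]/q[2]+c['cx'],c['fy']*q[1]/q[2]+c['cy'];s=''
    if k!='port' and 20<u<620 and 20<v<460:
        uv,ax=insert(im,int(u),int(v),20);P[k]=ray('wrist',uv,80,o);s=(np.round(uv,1),np.round(ax,1),np.round(P[k],1))
    print(k,round(u),round(v),s)
if len(P)>1:
    yw,t,res=fit2d([LOC[k] for k in P],[P[k] for k in P]);print(yw,t,res)
    a=np.radians(yw);print('port',t+[-85*np.sin(a),85*np.cos(a)])
E
```

```text
clock: 7.68
ee_pos: [554.7, 291.7, 163.4]
tool_rot: [[0.967, -0.255, 0.002], [-0.255, -0.967, 0.002], [0.002, -0.002, -1.0]]
contact_force: [-0.6, 0.5, -1.6]
width: 22.6
gripper_force: 39.5
pos [554.6 291.8 163.3] yaw -14.79 tilt [0.0022 0.0016] shift [-0.032  0.035  1.558] turn z 0.01
t0 466 322 (array([467.4, 322.5]), array([24.6, 29.3]), array([477.4, 207. ,  80. ]))
t1 566 314 (array([568.7, 314.5]), array([24.1, 30.8]), array([465.4, 135.5,  80. ]))
t2 530 146 (array([532.5, 146.1]), array([31.3, 37. ]), array([590.5, 151.2,  80. ]))
port 329 255 
-9.55228399445404 [538.28352969 205.62877233] [[-0.2  0.3]
 [-0.3 -0.2]
 [ 0.5 -0.1]]
port [552.38907145 289.45021166]
```

View pics/w4.png

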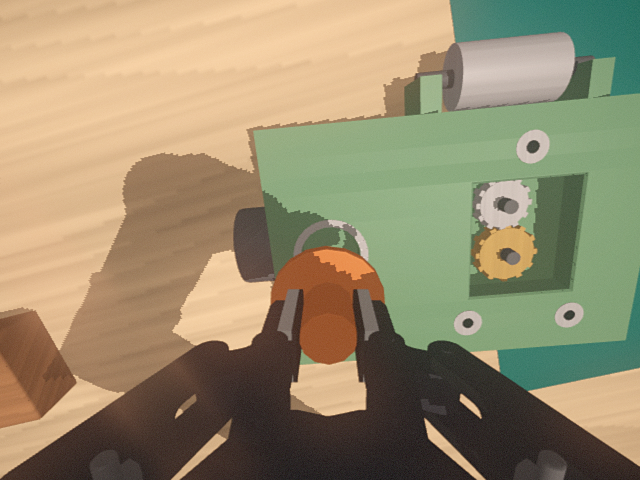

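The port rim shows at columns 295–368, about centred under the cap. I'll nudge slightly and descend.

```bash
python3 -m crank '{"steps":[[0,0,0,-0.034,0.048,0.3,0.1],[0,0,0,0,0,0.4,0.1],[0,0,0,0,0,0.35,0.1],[0,0,0,0,0,0,0.1],[0,0,0,0,0,0,0.1]]}' >/dev/null; python3 -m crank '{"steps":[[0,0,0,0,0,0,0.1],[0,0,0,0,0,0,0.1]]}'
python3 - <<'E'
from h import *
o,im,d,W=look('w5')
go([552.8,290.2,100],-14.8)
y=np.radians(-9.5);Rm=np.array([[np.cos(y),-np.sin(y)],[np.sin(y),np.cos(y)]])
c=get_calibration('wrist');T=np.eye(4);T[:3,:3]=o['tool_rot'];T[:3,3]=o['ee_pos'];T=np.linalg.inv(T@np.array(c['hand_eye']))
P={}
for k,l in LOC.items():
    w=Rm@(np.array(l))+[538.5,206.5];q=T@np.array([*w,80,1]);u,v=c['fx']*q[0]/q[2]+c['cx'],c['fy']*q[1]/q[2]+c['cy'];s=''
    if k!='port' and 25<u<615 and 25<v<455:
        uv,ax=insert(im,int(u),int(v),24);P[k]=ray('wrist',uv,80,o);s=(np.round(uv,1),np.round(ax,1),np.round(P[k],1))
    print(k,round(u),round(v),s)
if len(P)>1:
    yw,t,res=fit2d([LOC[k] for k in P],[P[k] for k in P]);print(yw,t,res)
    a=np.radians(-9.5);print('port',t+[-85*np.sin(a),85*np.cos(a)])
E
```

```text
clock: 8.32
ee_pos: [552.8, 290.9, 121.3]
tool_rot: [[0.967, -0.255, 0.002], [-0.255, -0.967, 0.002], [0.002, -0.002, -1.0]]
contact_force: [0.2, 0.5, -1.8]
width: 22.7
gripper_force: 39.5
pos [552.7 290.8 121.2] yaw -14.76 tilt [0.0021 0.0016] shift [0.004 0.015 0.529] turn z 0.04
t0 491 356 (array([493.3, 356.3]), array([27.7, 34. ]), array([477.5, 206.5,  80. ]))
t1 612 347 (array([614.4, 347.8]), array([27.7, 37.3]), array([465.2, 135.3,  80. ]))
t2 577 147 (array([579. , 145.7]), array([38. , 46.8]), array([590.5, 151. ,  80. ]))
port 329 279 
-9.538333598568771 [538.26227072 205.33254025] [[-0.1  0.1]
 [-0.5 -0.1]
 [ 0.5  0. ]]
port [552.29131722 289.16681638]
```

```bash
python3 -m crank '{"steps":[[0,0,0,-0.003,0.03,0.1,0.1],[0,0,0,0,0,0.1,0.1],[0,0,0,0,0,0.1,0.1],[0,0,0,0,0,0.1,0.1],[0,0,0,0,0,0.05,0.1]]}'; python3 -m crank '{"steps":[[0,0,0,0,0,0,0.1],[0,0,0,0,0,0,0.1],[0,0,0,0,0,0,0.1]]}'
```

```text
clock: 8.78
ee_pos: [551.3, 288.9, 100.7]
tool_rot: [[0.967, -0.255, -0.001], [-0.255, -0.967, -0.001], [-0.001, 0.001, -1.0]]
contact_force: [0.2, -0.5, -1.2]
width: 22.6
gripper_force: 39.5
clock: 9.03
ee_pos: [551.8, 289.3, 101.8]
tool_rot: [[0.967, -0.255, 0.0], [-0.255, -0.967, 0.0], [0.0, -0.0, -1.0]]
contact_force: [0.5, -0.2, -1.0]
width: 22.9
gripper_force: 39.5
```

The spigot is in the port without resistance. I'll press until it seats.

```bash
python3 -m crank '{"steps":[[0,0,0,0,0,0.03,0.1],[0,0,0,0,0,0.03,0.1],[0,0,0,0,0,0.02,0.1],[0,0,0,0,0,0,0.1]]}'
```

```text
clock: 9.37
ee_pos: [551.8, 289.3, 99.1]
tool_rot: [[0.967, -0.255, 0.001], [-0.255, -0.967, 0.0], [0.0, -0.0, -1.0]]
contact_force: [-1.1, -0.9, 2.1]
width: 22.4
gripper_force: 39.8
```

```bash
python3 -m crank '{"steps":[[0,0,0,0,0,0.03,0.1],[0,0,0,0,0,0.03,0.1],[0,0,0,0,0,0,0.1]]}'
```

```text
clock: 9.62
ee_pos: [551.9, 289.4, 98.9]
tool_rot: [[0.967, -0.254, 0.001], [-0.254, -0.967, 0.0], [0.001, -0.0, -1.0]]
contact_force: [-4.4, -0.6, 12.3]
width: 22.6
gripper_force: 40.5
```

It is seated: 12 N at z=98.9, as predicted. Now I'll let go and rise.

```bash
python3 -m crank '{"steps":[[0,0,0,0,0,-0.04,0.7],[0,0,0,0,0,0,0.7],[0,0,0,0,0,0,0.7],[0,0,0,0,0,0,0.7],[0,0,0,0,0,0,0.7]]}' && python3 -m crank '{"steps":[[0,0,0,0,0,-0.4,0.7],[0,0,0,0,0,-0.8,0.7],[0,0,0,0,0,-0.9,0.7],[0,0,0,0,0,-0.9,0.7],[0,0,0,0,0,0,0.7]]}' && python3 -m crank '{"steps":[[0,0,0,0,0,0,0.7],[0,0,0,0,0,0,0.7]]}' && python3 - <<'E'
from h import *
o,im,d,W=look('w6')
hsv=cv2.cvtColor(im,cv2.COLOR_RGB2HSV).astype(int);H,S=hsv[...,0],hsv[...,1]
m=(H>5)&(H<22)&(S>150)&(np.hypot(W[...,0]-552,W[...,1]-290)<45)&(W[...,2]>78)
p=W[m];k=p[p[:,2]>110];f=p[p[:,2]<92]
print('knob',cv2.minEnclosingCircle(k[:,:2].astype(np.float32)),np.median(k[:,2]));print('disc',cv2.minEnclosingCircle(f[:,:2].astype(np.float32)),np.percentile(f[:,2],[5,50,95]))
g=(H>40)&(H<75)&(S>60)&(abs(W[...,2]-80)<5);print('top',np.median(W[g][:,2]))
A=np.c_[f[:,:2]-f[:,:2].mean(0),np.ones(len(f))];print('disc plane',np.linalg.lstsq(A,f[:,2],rcond=None)[0])
P={}
for k,(u,v) in dict(t0=(0,0),t1=(0,0),t2=(0,0)).items():
    y=np.radians(-9.5);w=np.array([[np.cos(y),-np.sin(y)],[np.sin(y),np.cos(y)]])@LOC[k]+[538.3,206]
    c=get_calibration('wrist');T=np.eye(4);T[:3,:3]=o['tool_rot'];T[:3,3]=o['ee_pos'];q=np.linalg.inv(T@np.array(c['hand_eye']))@[*w,80,1]
    uv,ax=insert(im,int(c['fx']*q[0]/q[2]+c['cx']),int(c['fy']*q[1]/q[2]+c['cy']),18);P[k]=ray('wrist',uv,80,o);print(k,ax,P[k])
print(fit2d([LOC[k] for k in P],[P[k] for k in P]))
go([559,-129.5,230],8.47)
E
```

```text
clock: 10.03
ee_pos: [551.6, 289.0, 97.2]
tool_rot: [[0.967, -0.255, -0.001], [-0.255, -0.967, -0.0], [-0.0, 0.001, -1.0]]
contact_force: [-0.3, -0.4, 0.1]
width: 60.1
gripper_force: 0.0
clock: 10.45
ee_pos: [555.4, 291.2, 226.5]
tool_rot: [[0.967, -0.253, 0.014], [-0.254, -0.967, 0.008], [0.011, -0.011, -1.0]]
contact_force: [0.3, 0.6, 1.7]
width: 59.6
gripper_force: 0.0
clock: 10.62
ee_pos: [551.2, 289.0, 217.2]
tool_rot: [[0.967, -0.255, -0.001], [-0.255, -0.967, 0.0], [-0.001, 0.0, -1.0]]
contact_force: [-0.1, 0.2, 0.2]
width: 60.0
gripper_force: 0.0
knob ((559.4744873046875, 291.2254333496094), 28.282470703125) 117.0019451140463
disc ((551.4669189453125, 289.5920715332031), 27.801403045654297) [85.92525351 87.06741847 88.25274831]
top 81.0565450078359
disc plane [-2.45134235e-03  8.07767327e-04  8.70755824e+01]
t0 (21.006553649902344, 24.331092834472656) [477.67092662 207.02886543  80.        ]
t1 (20.986141204833984, 25.026065826416016) [465.51706505 135.60340092  80.        ]
t2 (26.019468307495117, 29.58179473876953) [590.52546047 151.315044    80.        ]
(np.float64(-9.569856824214135), array([538.44073983, 205.69786726]), array([[-0.1,  0.2],
       [-0.3, -0.2],
       [ 0.4, -0. ]]))
pos [551.  288.7 216.3] yaw -14.79 tilt [-0.0022 -0.0012] shift [ 2.862 10.059 -0.329] turn z -23.26
```

The cap is home: its disc is 6 mm above the machine top, level and centred within about 1 mm. On to the cover.

```bash
python3 -m crank '{"steps":[[0,0,0,0.2,0.7,0,0.7],[0,0,0,0.27,0.95,0,0.7],[0,0,0,0.27,0.95,0,0.7],[0,0,0,0.27,0.95,0,0.7],[0,0,0,0.27,0.95,0,0.7]]}' >/dev/null && python3 -m crank '{"steps":[[0,0,0,0.27,0.95,0,0.7],[0,0,0,0.27,0.95,0,0.7],[0,0,0,0.27,0.95,0.1,0.7],[0,0,0,0.27,0.95,0.2,0.7],[0,0,0,0.27,0.95,0.2,0.7]]}' >/dev/null && python3 -m crank '{"steps":[[0,0,0,0.2,0.7,0.5,0.7],[0,0,-5.8,0,0,0.5,0.7],[0,0,-5.8,0,0,0,0.7],[0,0,-5.8,0,0,0,0.7],[0,0,-5.8,0,0,0,0.7]]}' >/dev/null && python3 -m crank '{"steps":[[0,0,0,0,0,0,0.7],[0,0,0,0,0,0,0.7],[0,0,0,0,0,0,0.7]]}' && python3 - <<'E'
from h import *
o,im,d,W=look('w7')
s=im.astype(int);grey=(s.max(2)-s.min(2)<45)
near=np.hypot(W[...,0]-559,W[...,1]+129.5)<110
c=near&(W[...,2]>3)&(W[...,2]<11)&grey&(s.max(2)>60)
b=near&(W[...,2]>45)&(W[...,2]<54)&(s.max(2)<90)
for n,q in(('plate',c),('bar',b)):
    p=W[q];print(n,q.sum(),cv2.minAreaRect(p[:,:2].astype(np.float32)),np.median(p[:,2]))
go([559,-129.5,27],8.47)
E
```

```text
clock: 12.17
ee_pos: [559.3, -124.5, 156.9]
tool_rot: [[0.989, 0.145, -0.002], [0.145, -0.989, -0.0], [-0.002, -0.0, -1.0]]
contact_force: [-0.0, 0.0, 0.1]
width: 59.6
gripper_force: 0.0
plate 16805 ((557.44189453125, -127.2633285522461), (159.32998657226562, 213.41200256347656), 2.8664608001708984) 7.113116127569242
bar 1225 ((566.5108642578125, -180.80348205566406), (91.92774963378906, 115.41132354736328), 8.263303756713867) 49.02209198932513
pos [ 559.4 -124.5  157.1] yaw 8.34 tilt [-0.0012 -0.    ] shift [-0.024  0.124  3.253] turn z -0.13
```

View pics/w7.png

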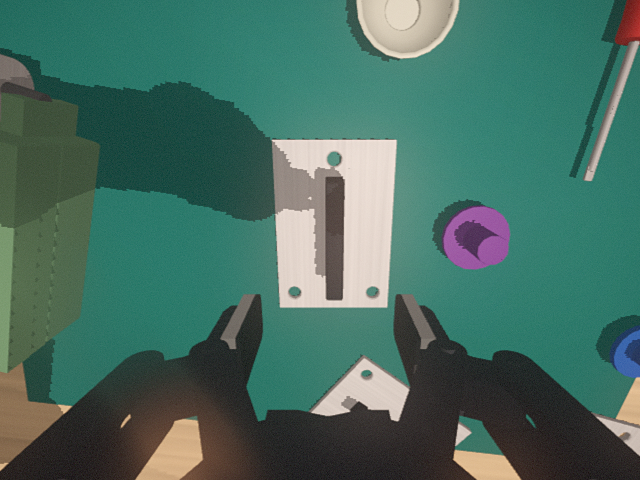

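The cover lies at (335,224) with its handle bar at columns 326–344, rows 178–299. Holes are at (334,158), (295,292) and (373,292). The purple cap at (477,238) is clear of the fingers.

```bash
python3 - <<'E'
from h import *
o=get_obs();z=np.load('w7.npz');im,W=z['im'],z['W']
v,u=np.mgrid[:480,:640]
b=(u>318)&(u<352)&(v>165)&(v<310)&(W[...,2]>44)
p=W[b];r=cv2.minAreaRect(p[:,:2].astype(np.float32));print('bar depth',r,np.median(p[:,2]))
box=(u>265)&(u<405)&(v>130)&(v<315);c=box&(W[...,2]>3)&(W[...,2]<11)
p=W[c];print('plate',cv2.minAreaRect(p[:,:2].astype(np.float32)))
g=((im.astype(int)[...,1]-im.astype(int)[...,0])>25).astype(np.uint8)
P=[]
for (a,bb) in((295,292),(373,292),(334,158)):
    k=g[bb-12:bb+13,a-12:a+13];ct=max(cv2.findContours(k,cv2.RETR_EXTERNAL,cv2.CHAIN_APPROX_NONE)[0],key=cv2.contourArea)
    e=cv2.minEnclosingCircle(ct);P.append(ray('wrist',np.array(e[0])+[a-12,bb-12],6,o));print(np.round(e[0],1),e[1],np.round(P[-1],1))
print(fit2d([(-60,36),(-60,-36),(60,0)],P))
E
```

```text
bar depth ((558.0668334960938, -129.97019958496094), (94.03046417236328, 13.908167839050293), 8.210569381713867) 48.95289761528423
plate ((556.4279174804688, -131.20819091796875), (166.27938842773438, 128.924072265625), 8.347417831420898)
[11.  10.5] 5.2202534675598145 [ 494.7 -102.9    6. ]
[11. 11.] 5.385264873504639 [ 504.7 -174.3    6. ]
[11.5 12.3] 6.820926666259766 [ 617.6 -121.1    6. ]
(np.float64(8.346667845038166), array([ 558.78541279, -129.83645355]), array([[ 0.5,  0.1],
       [ 0. , -0.1],
       [-0.5,  0.1]]))
```

```bash
python3 -m crank '{"steps":[[0,0,0,-0.047,0.13,0.4,0.6],[0,0,0,0,0,0.7,0.6],[0,0,0,0,0,0.7,0.6],[0,0,0,0,0,0.6,0.6],[0,0,0,0,0,0.4,0.6]]}' >/dev/null && python3 -m crank '{"steps":[[0,0,0,0,0,0.25,0.6],[0,0,0,0,0,0.2,0.6],[0,0,0,0,0,0,0.6],[0,0,0,0,0,0,0.6]]}' && python3 -m crank '{"steps":[[0,0,0,0,0,0,0.6]]}'
```

```text
clock: 12.97
ee_pos: [559.0, -129.9, 28.1]
tool_rot: [[0.989, 0.147, 0.001], [0.147, -0.989, -0.0], [0.001, 0.0, -1.0]]
contact_force: [-0.0, -0.4, 1.7]
width: 51.7
gripper_force: 0.0
clock: 13.05
ee_pos: [559.5, -129.9, 28.9]
tool_rot: [[0.989, 0.147, 0.002], [0.147, -0.989, -0.0], [0.002, 0.0, -1.0]]
contact_force: [-0.0, -0.3, -0.5]
width: 50.9
gripper_force: 0.0
```

```bash
python3 -m crank '{"steps":[[0,0,0,0,0,0,0.05],[0,0,0,0,0,0,0.05],[0,0,0,0,0,0,0.05],[0,0,0,0,0,0,0.05],[0,0,0,0,0,0,0.05]]}' 80 && python3 -m crank '{"steps":[[0,0,0,0,0,0,0.05],[0,0,0,0,0,0,0.05],[0,0,0,0,0,0,0.05]]}' && python3 -m crank '{"steps":[[0,0,0,0,0,-0.2,0.05],[0,0,0,0,0,-0.5,0.05],[0,0,0,0,0,-0.7,0.05],[0,0,0,0,0,-0.8,0.05],[0,0,0,0,0,-0.8,0.05]]}' && python3 -m crank '{"steps":[[0,0,0,0,0,-0.5,0.05],[0,0,0,0,0,-0.2,0.05],[0,0,0,0,0,0,0.05],[0,0,0,0,0,0,0.05],[0,0,0,0,0,0,0.05]]}' && python3 - <<'E'
from h import *
o,im,d,W=look('w8');print(o['ee_pos'])
R=np.array(o['tool_rot']);L=(W-o['ee_pos'])@R;np.save('L8.npy',L)
s=im.astype(int);grey=(s.max(2)-s.min(2)<45)
m=grey&(abs(L[...,0])<90)&(abs(L[...,1])<65)&(L[...,2]>10)&(L[...,2]<40)
p=L[m];print(m.sum(),np.round(np.percentile(p,[1,50,99],0),1))
A=np.c_[p[:,:2],np.ones(len(p))];k=np.linalg.lstsq(A,p[:,2],rcond=None)[0]
for i in range(3):
    r=abs(A@k-p[:,2])<2;k=np.linalg.lstsq(A[r],p[r,2],rcond=None)[0]
print('plane',k,r.sum());print(cv2.minAreaRect(p[r][:,:2].astype(np.float32)))
E
```

```text
clock: 13.47
ee_pos: [559.0, -129.9, 28.6]
tool_rot: [[0.989, 0.147, 0.001], [0.147, -0.989, -0.0], [0.001, 0.0, -1.0]]
contact_force: [-1.3, 1.1, 6.2]
width: 12.5
gripper_force: 79.4
clock: 13.72
ee_pos: [559.0, -129.9, 28.6]
tool_rot: [[0.989, 0.147, 0.001], [0.147, -0.989, -0.0], [0.001, 0.0, -1.0]]
contact_force: [-2.0, 1.4, 5.8]
width: 12.9
gripper_force: 79.5
clock: 14.13
ee_pos: [557.3, -129.9, 147.9]
tool_rot: [[0.989, 0.146, -0.003], [0.146, -0.989, 0.0], [-0.003, -0.001, -1.0]]
contact_force: [1.4, 0.2, -3.2]
width: 12.6
gripper_force: 78.2
clock: 14.55
ee_pos: [556.9, -129.8, 173.3]
tool_rot: [[0.989, 0.146, -0.005], [0.146, -0.989, 0.001], [-0.005, -0.001, -1.0]]
contact_force: [-0.7, -1.3, -2.5]
width: 12.7
gripper_force: 78.4
[ 556.9493549  -129.82556732  173.25743385]
33512 [[-58.1 -48.9  20.1]
 [ 37.2   0.1  21.6]
 [ 73.5  49.4  23.1]]
plane [2.18201558e-03 2.63850556e-04 2.15672026e+01] 33284
((-0.6287384033203125, 0.29129791259765625), (149.28562927246094, 100.6795425415039), 0.03760145604610443)
```

View pics/w8.png

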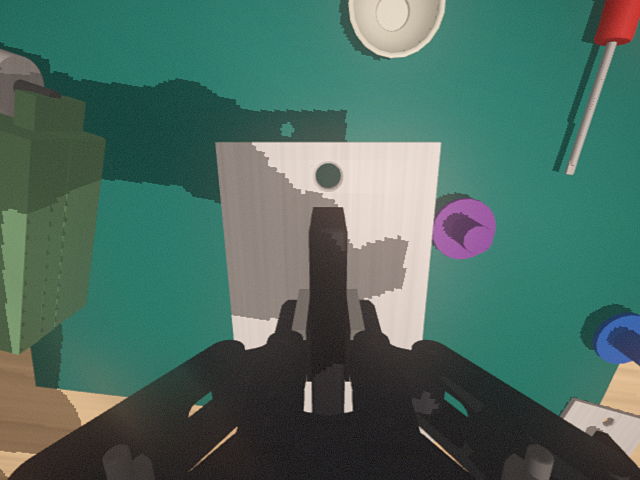

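The grip is good: the cover sits level in the jaws, offset (-0.6, 0.3) mm, with its underside about 28.5 mm below the TCP. The jar and the others are clear. I'll turn to the machine's yaw, then carry it over.

```bash
python3 -m crank '{"steps":[[0,0,3.6,0,0,-0.1,0.05],[0,0,3.6,0,0,-0.1,0.05],[0,0,3.6,0,0,-0.1,0.05],[0,0,3.6,0,0,0,0.05],[0,0,3.6,0,0,0,0.05]]}' >/dev/null && python3 -m crank '{"steps":[[0,0,0,0,0,0,0.05],[0,0,0,0,0,0,0.05],[0,0,0,0,0,0,0.05]]}' && python3 - <<'E'
from h import *
go([531.5,161.5,160],-9.55)
E
```

```text
clock: 15.27
ee_pos: [558.1, -129.9, 186.6]
tool_rot: [[0.986, -0.165, -0.002], [-0.165, -0.986, 0.0], [-0.002, 0.0, -1.0]]
contact_force: [-0.8, -0.5, -4.2]
width: 12.5
gripper_force: 78.3
pos [ 558.1 -129.9  186.6] yaw -9.5 tilt [-0.0021  0.    ] shift [-1.857 -7.076  0.667] turn z 0.05
```

```bash
python3 -m crank '{"steps":[[0,0,0,-0.1,-0.4,0,0.05],[0,0,0,-0.2,-0.75,0,0.05],[0,0,0,-0.2,-0.75,0,0.05],[0,0,0,-0.2,-0.75,0,0.05],[0,0,0,-0.2,-0.75,0,0.05]]}' >/dev/null && python3 -m crank '{"steps":[[0,0,0,-0.2,-0.75,0,0.05],[0,0,0,-0.2,-0.75,0,0.05],[0,0,0,-0.2,-0.75,0,0.05],[0,0,0,-0.2,-0.75,0,0.05],[0,0,0,-0.12,-0.4,0,0.05]]}' >/dev/null && python3 -m crank '{"steps":[[0,0,0,-0.04,-0.28,0,0.05],[0,0,0,0,0,0.2,0.05],[0,0,0,0,0,0.3,0.05],[0,0,0,0,0,0.15,0.05],[0,0,0,0,0,0,0.05]]}' >/dev/null && python3 -m crank '{"steps":[[0,0,0,0,0,0,0.05],[0,0,0,0,0,0,0.05],[0,0,0,0,0,0,0.05]]}' && python3 - <<'E'
from h import *
o,im,d,W=look('w9');go([531.5,161.5,120],-9.55)
t,td=get_image('top');save('top9',t);np.savez('top9.npz',im=t,d=td)
save('v9',np.hstack([cv2.resize(im,(400,300)),cv2.resize(t[170:320,100:300],(400,300),interpolation=cv2.INTER_CUBIC)]))
E
```

```text
clock: 16.77
ee_pos: [532.8, 161.4, 162.3]
tool_rot: [[0.986, -0.167, 0.001], [-0.167, -0.986, 0.0], [0.001, -0.001, -1.0]]
contact_force: [0.2, 0.2, -2.8]
width: 12.6
gripper_force: 78.5
pos [532.7 161.5 162.3] yaw -9.59 tilt [0.0011 0.0005] shift [-0.031  0.005  1.058] turn z -0.04
```

View pics/v9.png

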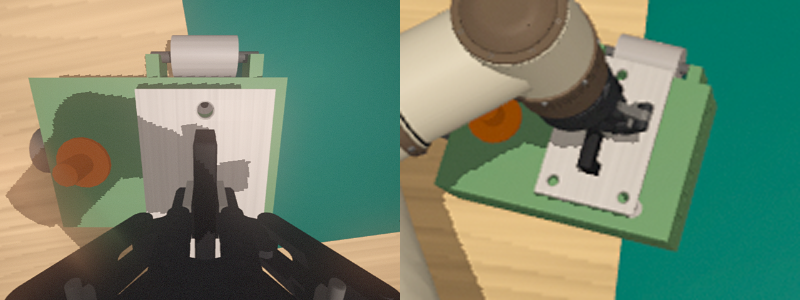

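The holes and cap look right: wrist view on the left shows the insert centred in hole2, and all three holes are visible from the top. I'll lower and check.

```bash
python3 -m crank '{"steps":[[0,0,0,-0.03,0.005,0.2,0.05],[0,0,0,0,0,0.3,0.05],[0,0,0,0,0,0.3,0.05],[0,0,0,0,0,0.15,0.05],[0,0,0,0,0,0.06,0.05]]}' >/dev/null && python3 -m crank '{"steps":[[0,0,0,0,0,0,0.05],[0,0,0,0,0,0,0.05],[0,0,0,0,0,0,0.05],[0,0,0,0,0,0,0.05]]}' && python3 - <<'E'
from h import *
o,im,d,W=look('w10');go([531.5,161.5,120],-9.55)
t,td=get_image('top');np.savez('top10.npz',im=t,d=td);WT=world('top',td)
# plate plane & rect, wrist depth
s=im.astype(int);grey=(s.max(2)-s.min(2)<45);R=np.array(o['tool_rot']);L=(W-o['ee_pos'])@R
m=grey&(abs(L[...,0])<90)&(abs(L[...,1])<65)&(L[...,2]>18)&(L[...,2]<25)
p=W[m];print('wrist plate top z',np.median(p[:,2]),'tool rect',cv2.minAreaRect(L[m][:,:2].astype(np.float32)))
g=(s[...,1]-s[...,0]>25)&(abs(W[...,2]-80)<5);print('wrist machine z',np.median(W[g][:,2]))
# top-camera holes
c=get_calibration('top');T=np.linalg.inv(np.array(c['T']));y=np.radians(-9.5);Rm=np.array([[np.cos(y),-np.sin(y)],[np.sin(y),np.cos(y)]])
g=cv2.GaussianBlur(t,(0,0),.1).min(2) if False else t.min(2)
P=[];zt=np.median(p[:,2])
for l in((-60,36),(-60,-36),(60,0)):
    w=Rm@l+[532.6,163.1];q=T@[*w,zt,1];u,v=int(round(c['fx']*q[0]/q[2]+c['cx'])),int(round(c['fy']*q[1]/q[2]+c['cy']))
    k=cv2.resize(g[v-5:v+6,u-5:u+6],None,fx=8,fy=8,interpolation=cv2.INTER_CUBIC)
    b=(k<np.percentile(k,90)*.7).astype(np.uint8);ct=max(cv2.findContours(b,cv2.RETR_EXTERNAL,cv2.CHAIN_APPROX_NONE)[0],key=cv2.contourArea)
    e=cv2.fitEllipse(ct);uv=(np.array(e[0])+.5)/8-.5+[u-5,v-5];P.append(ray('top',uv,zt));print((u,v),np.round(uv,1),np.round(np.array(e[1])/8,1),np.round(P[-1]-[*w,zt],1))
print('cover in top cam (want 532.6 163.1 -9.49)',fit2d([(-60,36),(-60,-36),(60,0)],P))
save('v10',np.hstack([cv2.resize(im[60:260,220:460],(400,300)),cv2.resize(t[190:295,160:260],(400,300),interpolation=cv2.INTER_CUBIC)]))
E
```

```text
clock: 17.62
ee_pos: [531.5, 161.9, 122.0]
tool_rot: [[0.986, -0.166, 0.001], [-0.166, -0.986, 0.001], [0.001, -0.001, -1.0]]
contact_force: [-0.3, -0.1, -3.3]
width: 13.0
gripper_force: 78.5
pos [531.4 161.9 121.9] yaw -9.57 tilt [0.0011 0.0006] shift [0.005 0.009 0.048] turn z -0.02
wrist plate top z 100.41685551078851 tool rect ((-0.6697158813476562, 0.16562271118164062), (100.66107177734375, 149.4944305419922), 89.96524810791016)
wrist machine z 81.10593183159823
(180, 263) [181.5 265. ] [2.6 4.2] [-2.8 -3.9  0. ]
(214, 272) [215.5 273.3] [2.9 4.3] [-2.9 -3.5  0. ]
(213, 212) [209.4 214.7] [4.4 9.1] [-6.   6.8  0. ]
cover in top cam (want 532.6 163.1 -9.49) (np.float64(-5.699375820230559), array([528.88698668, 164.20898314]), array([[ 3.8, -1.4],
       [-1.1, -0.4],
       [-2.8,  1.8]]))
```

View pics/v10.png

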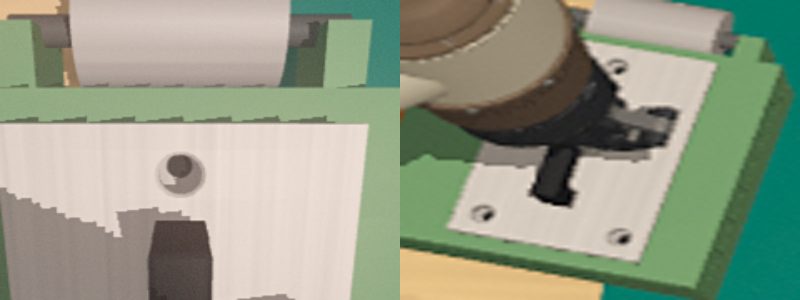

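In the right half (top camera) dark threads show inside all three cover holes. In the left half hole2's thread is visible slightly ahead of the hole centre, as parallax predicts. I'll quantify with the plate outline in the top camera and hole2 in the wrist picture.

```bash
python3 - <<'E'
from h import *
o=get_obs();z=np.load('top10.npz');t=z['im'];W=world('top',z['d']);s=t.astype(int)
v,u=np.mgrid[:480,:640]
m=((u>160)&(u<260)&(v>190)&(v<295)&(abs(W[...,2]-99.5)<4)&(s.max(2)-s.min(2)<40)&(s.max(2)>120)).astype(np.uint8)
n,lab,st,_=cv2.connectedComponentsWithStats(m);m=lab==1+st[1:,4].argmax()
uv=np.argwhere(m)[:,::-1];zt=np.median(W[m][:,2]);P=np.array([ray('top',q,98.5)[:2] for q in uv],np.float32)
print('z',zt,'cover rect (top cam), want 532.6 163.1 / -9.49:',cv2.minAreaRect(P))
im=np.load('w10.npz')['im'];k=cv2.resize(im[150:205,300:357],None,fx=8,fy=8,interpolation=cv2.INTER_CUBIC)
h=ray('wrist',(328.6,176),99,o);th=ray('wrist',(328,170.7),80,o);print('hole2',h,'thread2',th)
# same for top cam by eye
for a,b in zip([(180.75,264.9),(214.75,273.3),(214.25,213.5)],((-60,36),(-60,-36),(60,0))):print(np.round(ray('top',a,98.5),1))
P=[ray('top',a,98.5) for a in [(180.75,264.9),(214.75,273.3),(214.25,213.5)]];print(fit2d([(-60,36),(-60,-36),(60,0)],P))
E
```

```text
z 99.83404583149263 cover rect (top cam), want 532.6 163.1 / -9.49: ((531.7362670898438, 161.67723083496094), (101.29219055175781, 150.6154022216797), 80.42351531982422)
hole2 [589.4272867  151.42202349  99.        ] thread2 [589.95379978 151.61097015  80.        ]
[476.9 206.7  98.5]
[464.7 135.9  98.5]
[589.6 150.8  98.5]
(np.float64(-9.779256292797328), array([530.14004864, 161.04910429]), array([[-0.2, -0.1],
       [-0.2,  0.1],
       [ 0.4, -0.1]]))
```

All measures agree to within about 1.5 mm. I'll make a small correction, lower 2 mm, settle and hand in.

```bash
python3 -m crank '{"steps":[[0,0,0,0.015,-0.02,0.03,0.05],[0,0,0,0,0,0.02,0.05],[0,0,0,0,0,0,0.05],[0,0,0,0,0,0,0.05],[0,0,0,0,0,0,0.05]]}' >/dev/null && python3 -m crank '{"steps":[[0,0,0,0,0,0,0.05],[0,0,0,0,0,0,0.05],[0,0,0,0,0,0,0.05],[0,0,0,0,0,0,0.05],[0,0,0,0,0,0,0.05]]}' && python3 - <<'E'
from h import *
o,im,d,W=look('w11');go([532,162,120],-9.55,o)
s=im.astype(int);R=np.array(o['tool_rot']);L=(W-o['ee_pos'])@R
m=(s.max(2)-s.min(2)<45)&(abs(L[...,0])<90)&(abs(L[...,1])<65)&(L[...,2]>18)&(L[...,2]<25)
g=(s[...,1]-s[...,0]>25)&(abs(W[...,2]-80)<5);gap=np.median(W[m][:,2])-6-np.median(W[g][:,2]);print('gap',gap,'qd',np.abs(o['qd']).max())
if 7<gap<16: print(sign_off())
E
```

```text
clock: 18.55
ee_pos: [531.8, 162.4, 119.3]
tool_rot: [[0.986, -0.166, 0.0], [-0.166, -0.986, 0.0], [0.0, -0.0, -1.0]]
contact_force: [-0.2, 0.8, -2.9]
width: 12.7
gripper_force: 78.5
pos [531.8 162.4 119.3] yaw -9.57 tilt [0. 0.] shift [ 0.007  0.008 -0.017] turn z -0.02
gap 10.608894801933516 qd 0.07687629449063968
the job is handed in; nothing more can be done
None
```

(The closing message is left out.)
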